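# Rap the jack pads out of the swing-over mould

## Robot

A 6-joint arm with a two-finger parallel gripper is mounted at the origin on the work surface. World frame = base frame: x ahead of the robot, y to its left, z up, the work surface at z = 0. Lengths are in m, angles in degrees, forces in N, time in s.
With the tool pointing down it reaches from about 0.325 to 0.85 m from the base axis. Payload 15.5 kg.
Tool frame: the origin (TCP) lies midway between the tips of the shut fingers; the grasp point (between the pads) lies 19 mm behind it; y points along the fingers, x is the direction in which the jaws open and shut, and the axes are right-handed (so a half turn about y gives the same grasp; the last joint's range is limited). The gripper opens to 91 mm and grips with 3 to 60 N. Pads are 32 mm wide; open, the fingers measure 118 mm over their backs; the gripper's body (76 mm by 178 mm) begins 60 mm behind the grasp point.
Start: joints at [70.273, 28.281, 77.091, -0, 74.628, -5.472], TCP at [0.154, 0.606, 0.214] pointing down, gripper open.
Joint ranges: [-166.48, 166.48], [-47.26, 123.95], [12.59, 153.08], [-70.14, 250.14], [6.76, 159.57], [-176.63, 176.63]. Speed limits (degrees/s): [108.29, 108.29, 147.25, 172.46, 172.46, 172.46].

## Interface

Orientations are given as a 3x3 rotation matrix whose columns are the frame's x, y, z axes.
In Python, from bench import ctrl gives the robot as it stands. The module is installed in compiled form; this text tells all that it offers. Calls block until the motion is done:
- ctrl.goto(position, orientation): joint-space move of the TCP to a pose.
- ctrl.move_l(position, vel=0.15, ori=None, contact_N=None): straight line of the TCP; ori=None keeps the orientation; vel is the mean speed in m/s. With contact_N (N) it stops when the force on the tool has changed by that much, and returns True; else False.
- ctrl.movej(angles): joint-space move.
- ctrl.command_gripper(opening): opening from 0.0 (shut) to 1.0 (fully open); the grip force is fixed at half the most; returns when the fingers have stopped.
- ctrl.sleep(seconds).
- ctrl.ik(position, orientation): joint angles nearest the present ones, or None.
- ctrl.read_camera(name): name is "scene" or "top"; returns the picture (480x640x3 uint8, blue, green, red); there is no depth.
- ctrl.camera_params(name): a dict with "fx", "fy", "cx", "cy" (pixels), "D" ([k1, k2, p1, p2, k3] as OpenCV has them; the pictures are not rectified), "pose" (4x4, takes a point from camera to world coordinates). Camera axes: x right, y up, looking along -z (the intrinsics and any distortion apply to the point x, -y, -z); pixel columns grow to the right and rows downward; lengths in m; the calibration is good to about 2 mm. A picture is of the moment at which its call begins. camera_params takes no time and is no camera call.
A pose or a line that the arm cannot do raises ctrl.MotionError and nothing moves.
- ctrl.sign_off(): hands the job in, once; it reports no verdict.
Readings, each from a call of its own:
- ctrl.current_t(): time.
- ctrl.current_q(): joint angles.
- ctrl.current_dq(): joint speeds.
- ctrl.current_effort(): joint torques, N m.
- ctrl.current_tool_pos(): TCP position.
- ctrl.current_eef_rot(): TCP orientation.
- ctrl.current_contact_force(): force on the tool from outside, world axes, zero at the start.
- ctrl.current_wrist_torque(): the same for the moment, N m.
- ctrl.current_grip_width(): opening from 0.0 (shut) to 1.0 (fully open).
Only numpy, scipy, OpenCV 4.12 (cv2) and the standard library are available. Lean on these libraries where they do the work, as an engineer would, in place of code of your own. Each camera call takes 0.05 s, during which the arm holds its last target.

## Task

Take the hinged mould that holds the two orange jack pads by its bar, turn it right over, and rap it by lifting the bar a little and letting it drop, until both pads have fallen into the white pan. Then swing the empty mould back to lie face up as it was and let go. Leave the other mould, with the grey pads, alone.

Things in the scene. Friction and masses are not known exactly. Their poses are not given: they have to be found in the camera images.
- ready_bar (a point): Middle of the round steel bar (12 mm thick, 100 mm clear, level, 65 mm up) of the blue mould with the ORANGE pads; 61 mm gap to the mould plate. At rest, mould face up: x along the bar, y level to the hinge, z up; axes turn with the mould. Hinge axis parallel to the bar, 165 mm along +y, 65 mm up, nearly free. Swings up and over 180 deg to a firm stop: bar 165 mm beyond the hinge, z down.
- pad_a: Orange bevelled disc, 52 mm wide, 15.5 mm thick, 50 g, in the mould 109 mm from the bar towards the hinge, 35 mm to -x. Origin: centre of its narrow underside, 59 mm up. Sprung lips hold it in even upside down (then 71 mm up) if set down softly; letting the bar fall freely 75 mm or more onto the stop shakes it out (else again, higher). The bar turns in the grasp. In the pan: about 25 mm up.
- pad_b: Second orange pad, the same as pad_a, 35 mm to +x of the mould's middle. Both fall into a fixed white pan (166 x 100 mm, floor 10 mm and rim 28 mm above the counter) centred 58 mm beyond the hinge, under the face of the turned mould. The mould (170 x 84 x 17 mm, 0.45 kg) falls to whichever side of upright it is let go.
- curing_bar (a point): Middle of the bar of the other mould, with the two GREY pads: same make, sizes and axes. Not to be moved. The two fixed stands are side by side, which is on the left varies, each turned up to 10 deg.
There are look-alikes about, which are no part of the job. What is shaped like the pad_a but blue or red is not meant. Leave any turquoise look-alike of the pad_b alone.

How it is judged (in metres and radians):
On the way:
1. the mould with the orange pads is turned right over (within 10 degrees of upside down) (angle between ready_bar's own z axis and vertical above 2.967 rad), for 0.2 s.
At the end, for the whole second after the job is handed in: Both orange pads lie at rest in the white pan beside the hinge (origins under 50 mm above the counter), and the mould they came from is swung back to lie face up as at the start (bar within 30 mm, within 10 degrees) (angle between ready_bar's own z axis and vertical below 0.17 rad and distance of ready_bar from where it was at the start of the episode below 0.03 m and x of pad_a in the frame of ready_bar between -0.085 and 0.085 m and y of pad_a in the frame of ready_bar between 0.165 and 0.285 m and height (world z) of each of pad_a, pad_b below 0.05 m and linear speed of each of pad_a, pad_b below 0.03 m/s and x of pad_b in the frame of ready_bar between -0.085 and 0.085 m and y of pad_b in the frame of ready_bar between 0.165 and 0.285 m); the robot touches nothing.
It fails at once if the other mould, with the grey pads, is moved (its bar by more than 20 mm) (distance of curing_bar from where it was at the start of the episode above 0.02 m).
It also fails if it takes over 54 s, if anything falls off the work surface, if the arm or the gripper's body presses on something with over 40 N, if the wrist force passes 120 N, or if a joint passes its speed limit or range.

## Working session

There is one attempt and no reset: what is moved stays moved. The work goes in short steps, each a Python script; the robot and the scene stay as the last script left them, time stands still between calls to the robot, and variables do not carry over. Pictures are saved under pics/ and viewed, and the job is handed in when it is done.

```bash
mkdir -p pics; python3 - <<'E'
from bench import ctrl
import cv2
for n in("scene","top"):
    cv2.imwrite(f"pics/{n}0.png",ctrl.read_camera(n)); p=ctrl.camera_params(n); print(n,p)
print(ctrl.current_t(),ctrl.current_eef_rot())
E
```

```text
scene {'fx': 494.8270168974888, 'fy': 494.8270168974888, 'cx': 323.10776819528144, 'cy': 240.06361752691106, 'D': array([-0.01090253,  0.        ,  0.        ,  0.        ,  0.        ]), 'pose': array([[-0.16910459, -0.82739706,  0.53555368,  1.09210942],
       [ 0.98558507, -0.14475469,  0.08756798,  0.04107872],
       [ 0.00507042,  0.54264185,  0.83994887,  1.06178478],
       [ 0.        ,  0.        ,  0.        ,  1.        ]])}
top {'fx': 492.84301553625215, 'fy': 492.84301553625215, 'cx': 323.4495420162433, 'cy': 238.5440286850202, 'D': array([0.04118686, 0.        , 0.        , 0.        , 0.        ]), 'pose': array([[ 9.62541949e-04,  9.98673144e-01, -5.14881137e-02,
         4.30113555e-01],
       [-9.99883157e-01,  1.75648860e-04, -1.52853470e-02,
        -7.25681973e-02],
       [-1.52560217e-02,  5.14968105e-02,  9.98556624e-01,
         1.03185325e+00],
       [ 0.00000000e+00,  0.00000000e+00,  0.00000000e+00,
         1.00000000e+00]])}
0.1 [[ 2.46267032e-01 -3.57421513e-04 -9.69201951e-01]
 [ 9.69201386e-01 -1.05013420e-03  2.46267276e-01]
 [-1.10581333e-03 -9.99999385e-01  8.77999943e-05]]
```

View pics/scene0.png

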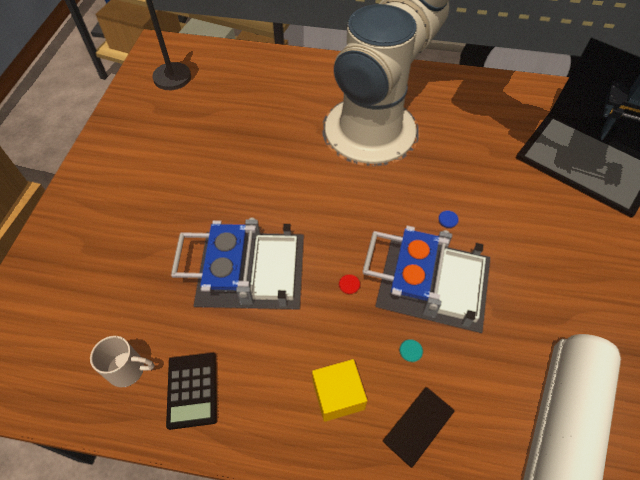

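View pics/top0.png

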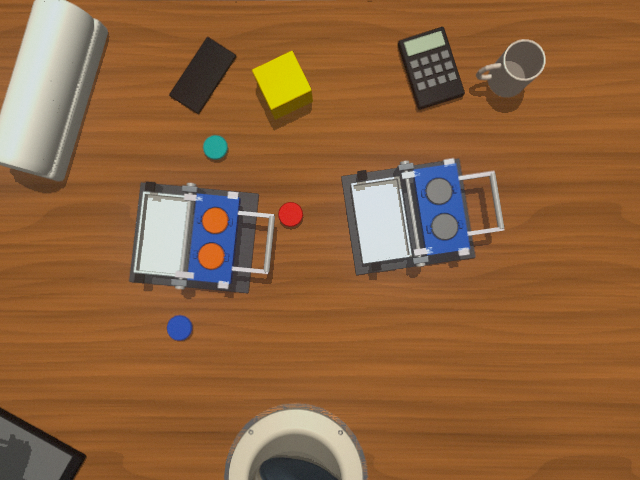

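The scene picture shows the orange-pad mould at right (bar about 372,258). In the top picture its bar is at about (269,243), its pads are at (215,220) and (211,256), and the pan is at (163,235). I'll zoom in to measure the bar.

```bash
cat > h.py <<'E'
import numpy as np, cv2
from bench import ctrl
def p2w(n,uv,z):
    p=ctrl.camera_params(n);K=np.array([[p['fx'],0,p['cx']],[0,p['fy'],p['cy']],[0,0,1]])
    u=cv2.undistortPoints(np.array(uv,float).reshape(-1,1,2),K,p['D']).reshape(-1,2)
    T=p['pose'];o=T[:3,3];out=[]
    for a,b in u:
        d=T[:3,:3]@np.array([a,-b,-1.]);out.append(o+d*(z-o[2])/d[2])
    return np.array(out)
def blob(n,img,box,z):
    x0,y0,x1,y1=box
    hsv=cv2.cvtColor(img[y0:y1,x0:x1],cv2.COLOR_BGR2HSV)
    m=cv2.inRange(hsv,(5,200,200),(15,255,255))
    k,l,s,c=cv2.connectedComponentsWithStats(m)
    pts=[c[i]+[x0,y0] for i in range(1,k) if s[i,4]>80]
    return pts,p2w(n,pts,z)
E
python3 - <<'E'
from h import *
t=cv2.imread('pics/top0.png');s=cv2.imread('pics/scene0.png')
cv2.imwrite('pics/tz.png',cv2.resize(t[170:300,120:290],None,fx=4.5,fy=4.5,interpolation=cv2.INTER_CUBIC))
cv2.imwrite('pics/sz.png',cv2.resize(s[215:335,350:500],None,fx=5,fy=5,interpolation=cv2.INTER_CUBIC))
print(blob('top',t,(180,190,240,280),.0745)); print(blob('scene',s,(395,230,440,295),.0745))
E
```

```text
([array([214.55286344, 219.92731278]), array([210.64551422, 255.64551422])], array([[0.51582201, 0.15467852, 0.0745    ],
       [0.44614281, 0.16141231, 0.0745    ]]))
([array([418.43956044, 248.82051282]), array([413.37873754, 273.96677741])], array([[0.44813848, 0.1631859 , 0.0745    ],
       [0.51779766, 0.15626505, 0.0745    ]]))
```

View pics/tz.png

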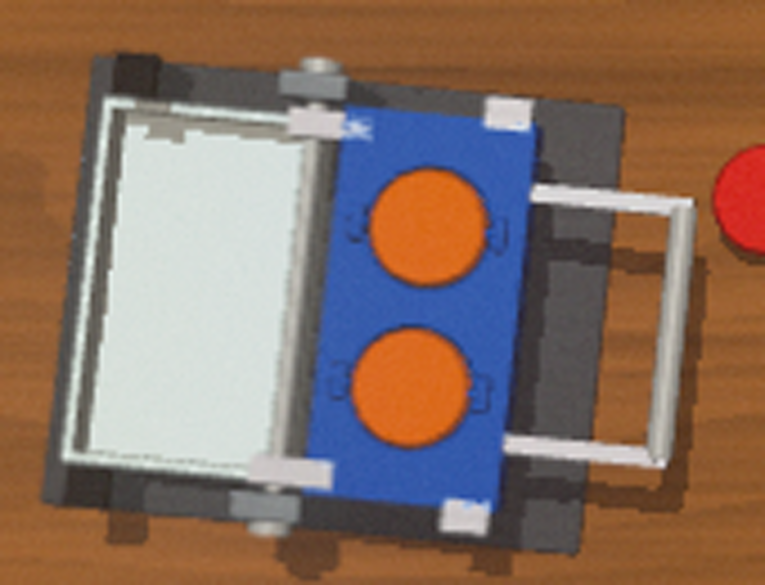

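View pics/sz.png

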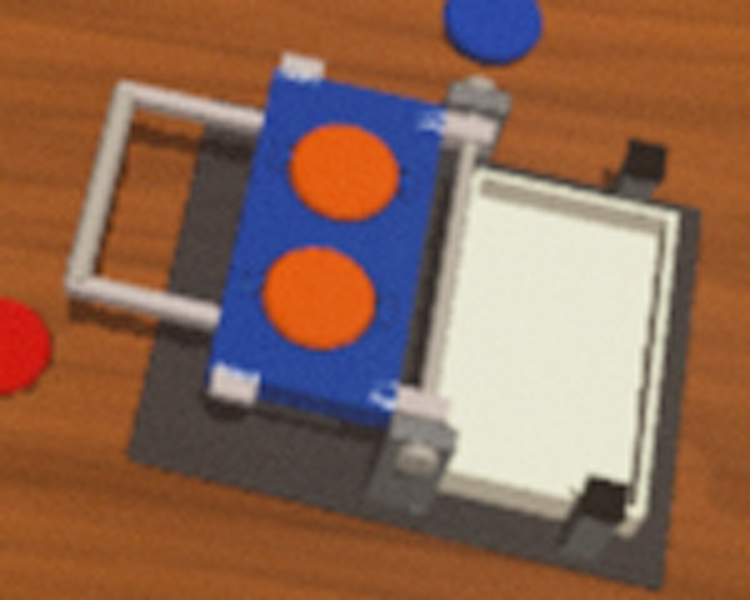

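```bash
python3 - <<'E'
from h import *
e=np.array([(683,203),(657,463)])/4.5+[120,170]-0.5+.5/4.5
w=p2w('top',e,.065);print(w,w.mean(0))
e=np.array([(125,88),(75,285)])/5.+[350,215]-.4
w=p2w('scene',e,.065);print(w,w.mean(0))
# candidate path feasibility
mid=np.array([.482,.1589]);a=np.arctan2(-.0069,.0697);ca,sa=np.cos(a),np.sin(a)
X=np.array([ca,sa,0]);Y=np.array([-sa,ca,0]);Z=np.array([0,0,1.])
bar=np.r_[mid,.065]-.109*Y; H=bar+.165*Y;print(np.degrees(a),bar,H,H+.165*Y)
E
```

```text
[[0.52697897 0.0449332  0.065     ]
 [0.41331574 0.05552582 0.065     ]] [0.47014736 0.05022951 0.065     ]
[[0.41266216 0.05632185 0.065     ]
 [0.52536364 0.04599579 0.065     ]] [0.4690129  0.05115882 0.065     ]
-5.653614827458609 [0.47126196 0.05043021 0.065     ] [0.48751679 0.2146276  0.065     ] [0.50377163 0.37882498 0.065     ]
```

Both cameras agree to about 2 mm: bar middle is about (0.4705, 0.0505), turned −5.5°. Next I'll grasp it.

```bash
cat >> h.py <<'E'
a=np.radians(-5.5)
X=np.array([np.cos(a),np.sin(a),0]);Y=np.array([-np.sin(a),np.cos(a),0]);Z=np.array([0,0,1.])
R=np.c_[Y,-Z,-X]
B0=np.array([.4705,.0507,.065]);H=B0+.165*Y
def bar(th):  # th deg, 0 rest, 180 over
    t=np.radians(th);return H+.165*(-np.cos(t)*Y+np.sin(t)*Z)
def tcp(th):return bar(th)-.019*Z
def arc(t0,t1,n,vel=.15):
    for th in np.linspace(t0,t1,n+1)[1:]:
        ctrl.move_l(tcp(th),vel=vel,ori=R)
def st(m=''):
    print(m,'t',round(ctrl.current_t(),2),'F',np.round(ctrl.current_contact_force(),1),'M',np.round(ctrl.current_wrist_torque(),1),'g',round(ctrl.current_grip_width(),3),'p',np.round(ctrl.current_tool_pos(),4))
E
python3 - <<'E'
from h import *
print([ctrl.ik(tcp(t),R) is not None for t in range(0,181,15)])
ctrl.command_gripper(.6)
ctrl.goto(tcp(0)+.09*Z,R);st()
print(ctrl.move_l(tcp(0),vel=.1,contact_N=8));st()
ctrl.command_gripper(0);st()
cv2.imwrite('pics/g1.png',ctrl.read_camera('scene')[180:380,300:560])
E
```

```text
[True, True, True, True, True, True, True, True, True, True, True, True, True]
 t 3.11 F [ 0.6 -0.3 -0.3] M [ 0.1 -0.  -0. ] g 0.595 p [0.4706 0.0512 0.1361]
False
 t 4.16 F [ 0.4  0.1 -0.7] M [-0. -0.  0.] g 0.6 p [0.4708 0.0507 0.0464]
 t 4.89 F [-0.7 -6.9  1.6] M [-1.1  0.1  0. ] g 0.122 p [0.4705 0.0503 0.046 ]
```

View pics/g1.png

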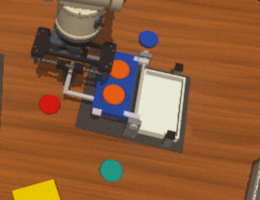

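The bar is held: the grip width of about 11 mm matches the bar, and the picture shows the jaws around it at roughly (70,75). Now I'll swing it up in stages, watching the forces.

```bash
python3 - <<'E'
from h import *
for t0,t1 in ((0,15),(15,30),(30,45),(45,60),(60,75),(75,90)):
    arc(t0,t1,1);st(t1)
    if np.linalg.norm(ctrl.current_contact_force())>45: print('stop');break
cv2.imwrite('pics/g2.png',ctrl.read_camera('scene')[150:350,300:560])
E
```

```text
15 t 5.38 F [ -0.2 -12.1   0. ] M [-2.2  0.1 -0. ] g 0.123 p [0.471  0.0556 0.089 ]
30 t 5.81 F [ -2.9 -24.6  10.4] M [-4.3  0.6 -0.1] g 0.123 p [0.4725 0.0711 0.1291]
45 t 6.24 F [ -9.  -36.2  31.8] M [-6.5  1.6 -0.1] g 0.123 p [0.4752 0.096  0.164 ]
stop
```

View pics/g2.png

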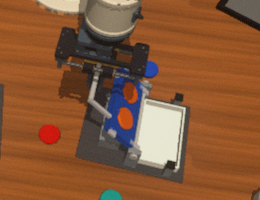

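Force is building up outward along the hinge-to-bar line, so my arc is slightly too tight. I'll back off radially and measure how stiff it is.

```bash
python3 - <<'E'
from h import *
r=(bar(45)-H)/.165
print('err',(ctrl.current_tool_pos()-tcp(45))*1e3)
for d in (.001,.002,.003):
    ctrl.move_l(tcp(45)+r*d,vel=.05);st(d);print(r@ctrl.current_contact_force())
E
```

```text
err [-5.89989738e-04 -2.99179254e+00  1.17840183e+00]
0.001 t 6.54 F [ -5.3 -25.8  21.9] M [-4.6  1.  -0. ] g 0.122 p [0.4751 0.0959 0.164 ]
33.996482497173695
0.002 t 6.79 F [ -2.3 -14.9  12.6] M [-2.8  0.5  0. ] g 0.12 p [0.4751 0.0961 0.1643]
19.558961894459156
0.003 t 7.04 F [-0.4 -6.7  3.4] M [-1.3 -0.1 -0. ] g 0.124 p [0.4751 0.0963 0.1647]
7.112800983090709
```

```bash
cat >> h.py <<'E'
def aarc(t0,t1,step,rad,vel=.15):
    n=max(1,int(round(abs(t1-t0)/step)))
    for th in np.linspace(t0,t1,n+1)[1:]:
        r=(bar(th)-H)/.165
        ctrl.move_l(tcp(th)+r*rad,vel=vel,ori=R)
        F=ctrl.current_contact_force();f=r@F
        print(round(th,1),'rad %.2f Fr %.1f'%(rad*1e3,f),np.round(F,1),'t %.1f'%ctrl.current_t(),'p',np.round(ctrl.current_tool_pos(),4))
        if np.linalg.norm(F)>60: print('STOP');break
        rad+=np.clip(f/14e3,-.0015,.0015)
    return rad,th
E
python3 - <<'E'
from h import *
print(aarc(45,90,7.5,.0036))
cv2.imwrite('pics/g3.png',ctrl.read_camera('scene')[150:350,300:560])
E
```

```text
52.5 rad 3.60 Fr 12.1 [-0.9 -8.7  8.6] t 7.3 p [0.4766 0.1126 0.18  ]
60.0 rad 4.47 Fr 9.1 [-0.6 -7.2  6.4] t 7.6 p [0.4783 0.1305 0.1928]
67.5 rad 5.12 Fr 10.3 [ 0.1 -5.9  8.7] t 7.9 p [0.4803 0.1501 0.2031]
75.0 rad 5.85 Fr 5.6 [ 1.3 -3.1  5. ] t 8.2 p [0.4823 0.171  0.2108]
82.5 rad 6.25 Fr 4.7 [ 1.8 -1.5  4.6] t 8.5 p [0.4844 0.1926 0.2156]
90.0 rad 6.59 Fr 0.2 [ 4.6 -1.3  0.2] t 8.8 p [0.4865 0.2149 0.2173]
(np.float64(0.006601418838297353), np.float64(90.0))
```

View pics/g3.png

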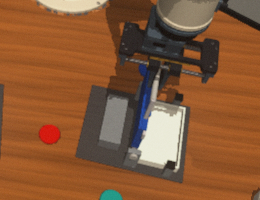

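The mould is upright with low forces. The bar has settled about 6.6 mm lower in the jaws, so I'll model that offset, carry on past upright to a bar height of about 100 mm, and drop it.

```bash
cat >> h.py <<'E'
def zarc(t0,t1,step,dz,c=0.,vel=.15):
    n=max(1,int(round(abs(t1-t0)/step)))
    for th in np.linspace(t0,t1,n+1)[1:]:
        r=(bar(th)-H)/.165
        ctrl.move_l(tcp(th)+dz*Z+r*c,vel=vel,ori=R)
        F=ctrl.current_contact_force();f=r@F
        print(round(th,1),'c %.2f Fr %.1f'%(c*1e3,f),np.round(F,1),'t %.1f'%ctrl.current_t(),'p',np.round(ctrl.current_tool_pos(),4))
        if np.linalg.norm(F)>60: print('STOP');break
        c+=np.clip(f/14e3,-.0015,.0015)
    return c,th
E
python3 - <<'E'
from h import *
print(zarc(90,142.5,7.5,.0066))
E
```

```text
97.5 c 0.00 Fr 1.2 [ 4.4 -0.4  1.2] t 9.2 p [0.4886 0.2363 0.2161]
105.0 c 0.08 Fr 2.4 [ 4.  -0.2  2.4] t 9.5 p [0.4907 0.2576 0.212 ]
112.5 c 0.25 Fr 2.6 [4.9 0.2 2.5] t 9.8 p [0.4926 0.2783 0.205 ]
120.0 c 0.44 Fr 2.5 [5.1 1.1 2. ] t 10.1 p [0.4945 0.298  0.1955]
127.5 c 0.62 Fr 2.0 [ 5.4 -0.3  2.3] t 10.3 p [0.4963 0.3164 0.1832]
135.0 c 0.76 Fr 1.8 [5.  0.9 1.1] t 10.6 p [0.4978 0.3329 0.1685]
142.5 c 0.88 Fr -0.0 [ 5.4 -0.1 -0.7] t 10.9 p [0.499  0.3472 0.152 ]
(np.float64(0.0008802775753988263), np.float64(142.5))
```

```bash
python3 - <<'E'
from h import *
ctrl.command_gripper(.75);ctrl.sleep(.4);st()
ctrl.move_l(ctrl.current_tool_pos()+[0,0,.06],vel=.25)
cv2.imwrite('pics/d1s.png',cv2.resize(ctrl.read_camera('scene')[190:350,330:540],None,fx=3,fy=3))
cv2.imwrite('pics/d1t.png',cv2.resize(ctrl.read_camera('top')[160:320,80:300],None,fx=3,fy=3))
E
```

```text
t 12.31 F [-0.2  0.2  0.3] M [-0. -0. -0.] g 0.752 p [0.4989 0.346  0.1536]
```

View pics/d1s.png

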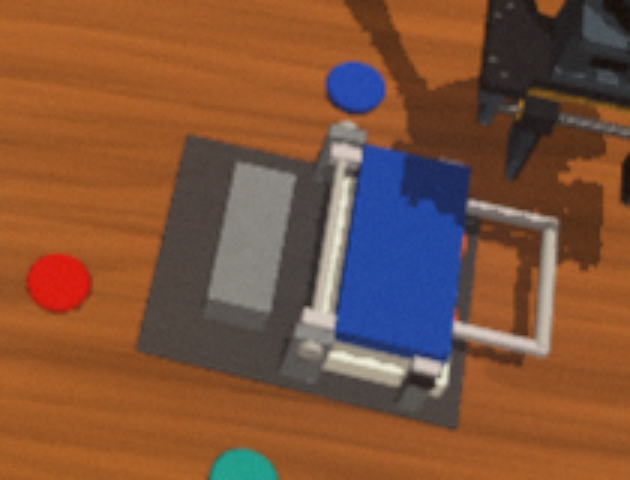

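View pics/d1t.png

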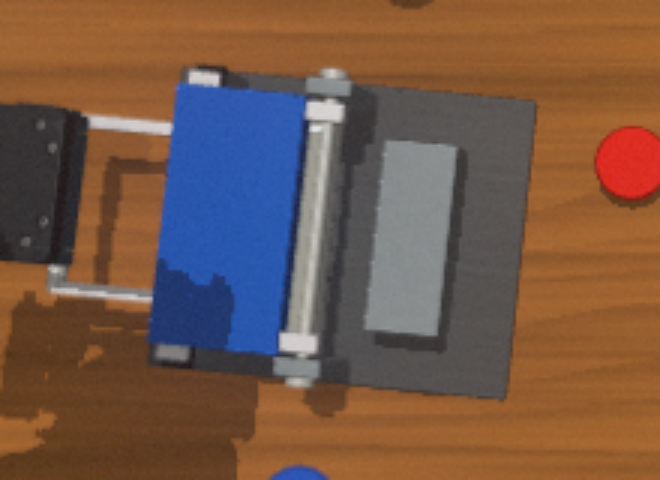

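```bash
python3 - <<'E'
from h import *
s=ctrl.read_camera('scene');cv2.imwrite('pics/d2s.png',cv2.resize(s[230:330,430:530],None,fx=6,fy=6,interpolation=cv2.INTER_CUBIC))
hsv=cv2.cvtColor(s,cv2.COLOR_BGR2HSV);m=cv2.inRange(hsv,(0,150,90),(14,255,255));m[:,:470]=0;m[:,500:]=0;m[:255]=0;m[310:]=0
k,l,st_,c=cv2.connectedComponentsWithStats(m)
for i in range(1,k):
    for z in(.02,.035,.06):
        w=p2w('scene',[c[i]],z)[0];print(c[i],st_[i,4],z,'rel hinge X,Y',np.round([(w-H)@X,(w-H)@Y],3))
E
```

```text
[494.82142857 255.85714286] 28 0.02 rel hinge X,Y [-0.099  0.133]
[494.82142857 255.85714286] 28 0.035 rel hinge X,Y [-0.089  0.13 ]
[494.82142857 255.85714286] 28 0.06 rel hinge X,Y [-0.071  0.124]
[491.90909091 265.36363636] 11 0.02 rel hinge X,Y [-0.07   0.129]
[491.90909091 265.36363636] 11 0.035 rel hinge X,Y [-0.06   0.125]
[491.90909091 265.36363636] 11 0.06 rel hinge X,Y [-0.043  0.119]
[498. 266.] 1 0.02 rel hinge X,Y [-0.072  0.143]
[498. 266.] 1 0.035 rel hinge X,Y [-0.062  0.139]
[498. 266.] 1 0.06 rel hinge X,Y [-0.045  0.133]
[484.55555556 271.11111111] 9 0.02 rel hinge X,Y [-0.049  0.113]
[484.55555556 271.11111111] 9 0.035 rel hinge X,Y [-0.039  0.109]
[484.55555556 271.11111111] 9 0.06 rel hinge X,Y [-0.023  0.104]
[493.5399449 284.4214876] 363 0.02 rel hinge X,Y [-0.018  0.137]
[493.5399449 284.4214876] 363 0.035 rel hinge X,Y [-0.009  0.133]
[493.5399449 284.4214876] 363 0.06 rel hinge X,Y [0.007 0.127]
[482.  294.5] 4 0.02 rel hinge X,Y [0.016 0.113]
[482.  294.5] 4 0.035 rel hinge X,Y [0.025 0.109]
[482.  294.5] 4 0.06 rel hinge X,Y [0.04  0.104]
[488.5        306.94736842] 38 0.02 rel hinge X,Y [0.045 0.13 ]
[488.5        306.94736842] 38 0.035 rel hinge X,Y [0.053 0.127]
[488.5        306.94736842] 38 0.06 rel hinge X,Y [0.067 0.121]
[496.44444444 306.77777778] 9 0.02 rel hinge X,Y [0.04  0.148]
[496.44444444 306.77777778] 9 0.035 rel hinge X,Y [0.048 0.144]
[496.44444444 306.77777778] 9 0.06 rel hinge X,Y [0.062 0.138]
```

View pics/d2s.png

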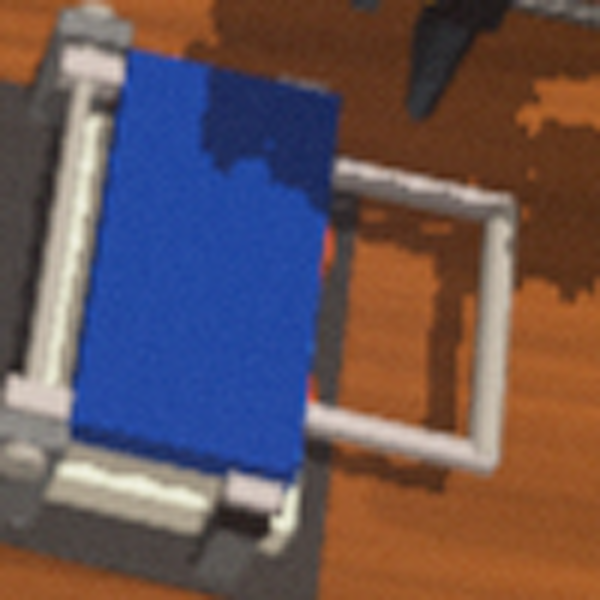

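After the drop the top view shows the mould over on its stop. In the scene view, orange edges show at about (484,271) and (482,294), at Y≈0.11 and low down, so the pads have left the mould. I'll regrasp the bar and look under it while lifting.

```bash
python3 - <<'E'
from h import *
e=np.array([(502,203),(484,457)])/6.+[430,230]-.4
w=p2w('scene',e,.065);print(w.mean(0),bar(180))
ctrl.command_gripper(.6)
ctrl.goto(tcp(180)+.07*Z,R)
print(ctrl.move_l(tcp(180)+.001*Z,vel=.1,contact_N=8));st()
ctrl.command_gripper(0);st()
print(zarc(180,120,10,.001))
cv2.imwrite('pics/l1s.png',cv2.resize(ctrl.read_camera('scene')[190:350,370:540],None,fx=4,fy=4))
cv2.imwrite('pics/l1t.png',cv2.resize(ctrl.read_camera('top')[160:320,80:300],None,fx=3,fy=3))
E
```

```text
[0.50001415 0.38049507 0.065     ] [0.5021291  0.37918075 0.065     ]
False
 t 14.61 F [-0.2 -0.1 -0.4] M [ 0. -0.  0.] g 0.605 p [0.5025 0.3794 0.0477]
 t 15.34 F [ 0.6 -5.2  2.3] M [-0.9 -0.1 -0. ] g 0.124 p [0.502  0.3787 0.047 ]
170.0 c 0.00 Fr -4.9 [ 1.3 -4.5 -3.4] t 15.7 p [0.5017 0.3762 0.0762]
160.0 c -0.35 Fr -1.9 [ 0.5 -1.1 -2.8] t 16.0 p [0.501  0.3688 0.104 ]
150.0 c -0.49 Fr 4.6 [-3.5  5.5  0.2] t 16.4 p [0.4999 0.3573 0.1299]
140.0 c -0.16 Fr 8.8 [-2.9  8.4  4.1] t 16.7 p [0.4985 0.3417 0.1537]
130.0 c 0.47 Fr 13.5 [-4.9 11.3  8.6] t 17.1 p [0.4966 0.3221 0.1748]
120.0 c 1.43 Fr 13.1 [-5.3  7.9 10.9] t 17.4 p [0.4944 0.2987 0.192 ]
(np.float64(0.002372880212716099), np.float64(120.0))
```

View pics/l1s.png

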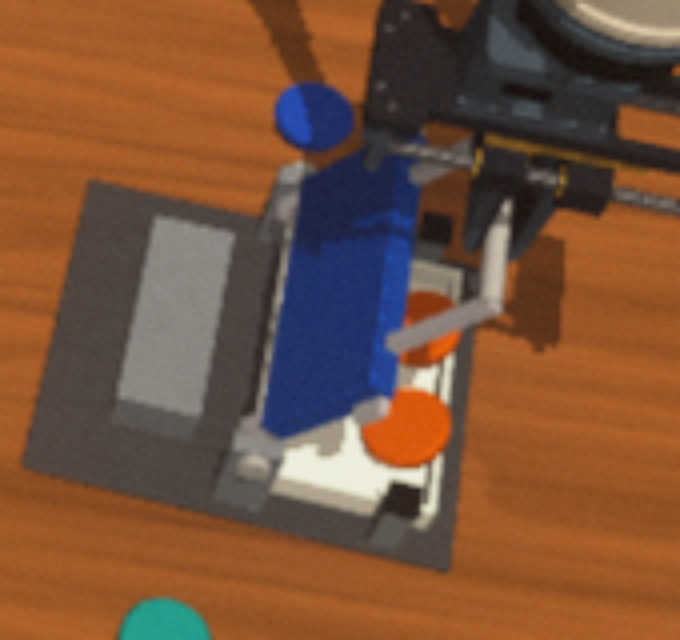

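View pics/l1t.png

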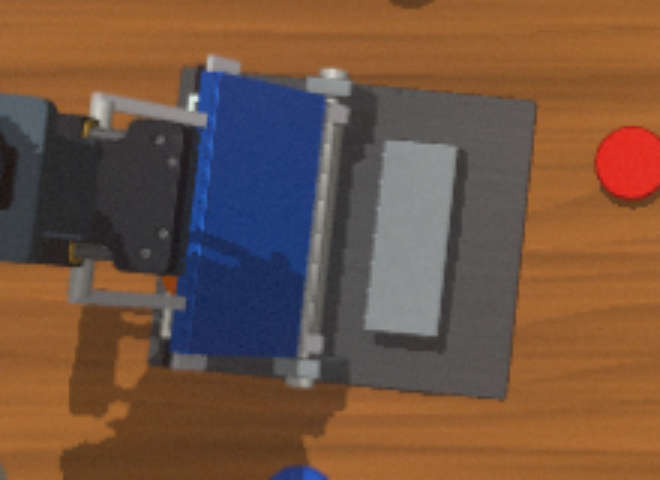

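Both orange pads lie flat in the pan, at about (425,328) and (407,428) in the enlarged scene view. I'll swing the mould back.

```bash
python3 - <<'E'
from h import *
c,th=zarc(120,30,7.5,.0042,vel=.15)
print(c,th)
if th<31:
    print(zarc(30,2,7,.0042,c,vel=.1))
E
```

```text
112.5 c 0.00 Fr 6.7 [-4.2  4.9  5.4] t 17.8 p [0.4924 0.2781 0.2028]
105.0 c 0.48 Fr 6.3 [-4.5  3.4  5.7] t 18.1 p [0.4904 0.2579 0.21  ]
97.5 c 0.93 Fr 4.0 [-3.8  1.8  3.8] t 18.4 p [0.4884 0.2368 0.2145]
90.0 c 1.21 Fr 1.7 [-3.2  2.2  1.7] t 18.7 p [0.4863 0.2152 0.2161]
82.5 c 1.33 Fr -2.7 [-1.   1.6 -2.5] t 19.0 p [0.4843 0.1935 0.2149]
75.0 c 1.14 Fr -1.5 [-2.3  2.  -1.1] t 19.3 p [0.4823 0.1724 0.2106]
67.5 c 1.03 Fr -1.5 [-1.7  0.4 -1.5] t 19.6 p [0.4803 0.1519 0.2035]
60.0 c 0.93 Fr -2.0 [-1.3  1.1 -1.8] t 19.8 p [0.4785 0.1327 0.1939]
52.5 c 0.78 Fr -3.0 [-0.2  1.9 -2.4] t 20.1 p [0.4768 0.1148 0.1818]
45.0 c 0.57 Fr -1.8 [-1.1  1.4 -1.3] t 20.4 p [0.4753 0.0987 0.1674]
37.5 c 0.44 Fr -0.6 [ 0.2  0.3 -0.6] t 20.7 p [0.4739 0.0845 0.1511]
30.0 c 0.39 Fr -0.4 [-0.6 -0.3 -1.5] t 21.0 p [0.4728 0.0726 0.1331]
0.0003613451588770488 30.0
23.0 c 0.36 Fr -0.8 [-0.3  0.3 -1.4] t 21.4 p [0.4719 0.0636 0.1151]
16.0 c 0.30 Fr 0.7 [ 0.3 -0.8  0. ] t 21.7 p [0.4712 0.0569 0.0961]
9.0 c 0.36 Fr 2.2 [-1.5 -2.2 -0.7] t 22.1 p [0.4707 0.0525 0.0764]
2.0 c 0.51 Fr 1.2 [-0.1 -1.2 -0.6] t 22.4 p [0.4705 0.0504 0.0563]
(np.float64(0.0005942550384114346), np.float64(2.0))
```

```bash
python3 - <<'E'
from h import *
print(ctrl.move_l(tcp(0)+.0042*Z,vel=.05,contact_N=8));st()
ctrl.command_gripper(.6);ctrl.sleep(.2)
ctrl.move_l(tcp(0)+.16*Z,vel=.2)
q=ctrl.current_q();q[0]-=0
ctrl.goto(np.array([.36,.0,.3]),R);ctrl.sleep(.3);st()
s=ctrl.read_camera('scene');t=ctrl.read_camera('top')
cv2.imwrite('pics/e1s.png',s);cv2.imwrite('pics/e1t.png',cv2.resize(t[160:300,110:300],None,fx=4,fy=4))
for n,i,b in(('scene',s,(395,225,500,330)),('top',t,(120,180,300,300))):
    p,w=blob(n,i,b,.025);print(n,p,[(np.round(((v-B0)@X,(v-B0)@Y),3)) for v in w])
E
```

```text
True
 t 22.62 F [ 1.4 -1.4 -0.9] M [-0.1 -0.3 -0.1] g 0.119 p [0.4704 0.0502 0.0501]
 t 25.51 F [-0.6 -0.7 -0. ] M [-0. -0. -0.] g 0.598 p [3.602e-01 2.000e-04 2.994e-01]
scene [array([474.50561798, 271.29588015]), array([471.38013699, 296.19863014])] [array([-0.039,  0.253]), array([0.03 , 0.253])]Traceback (most recent call last):
  File "<stdin>", line 10, in <module>
  File "h.py", line 16, in blob
    return pts,p2w(n,pts,z)
               ~~~^^^^^^^^^
  File "h.py", line 5, in p2w
    u=cv2.undistortPoints(np.array(uv,float).reshape(-1,1,2),K,p['D']).reshape(-1,2)
      ~~~~~~~~~~~~~~~~~~~^^^^^^^^^^^^^^^^^^^^^^^^^^^^^^^^^^^^^^^^^^^^^
cv2.error: OpenCV(4.12.0) /io/opencv/modules/calib3d/src/undistort.dispatch.cpp:347: error: (-215:Assertion failed) CV_IS_MAT(_src) && CV_IS_MAT(_dst) && (_src->rows == 1 || _src->cols == 1) && (_dst->rows == 1 || _dst->cols == 1) && _src->cols + _src->rows - 1 == _dst->rows + _dst->cols - 1 && (CV_MAT_TYPE(_src->type) == CV_32FC2 || CV_MAT_TYPE(_src->type) == CV_64FC2) && (CV_MAT_TYPE(_dst->type) == CV_32FC2 || CV_MAT_TYPE(_dst->type) == CV_64FC2) in function 'cvUndistortPointsInternal'
```

View pics/e1s.png

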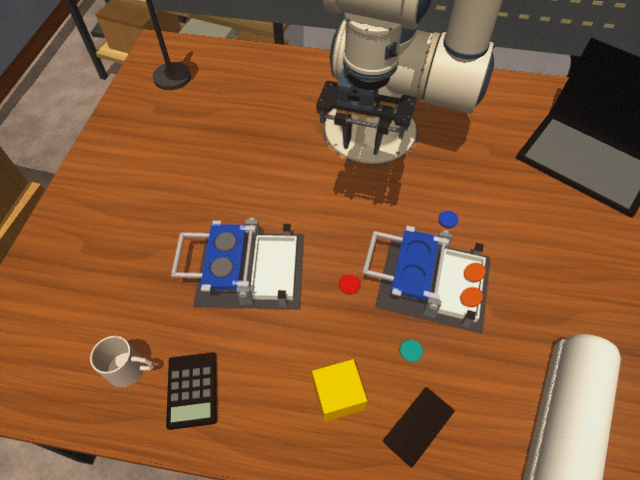

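View pics/e1t.png

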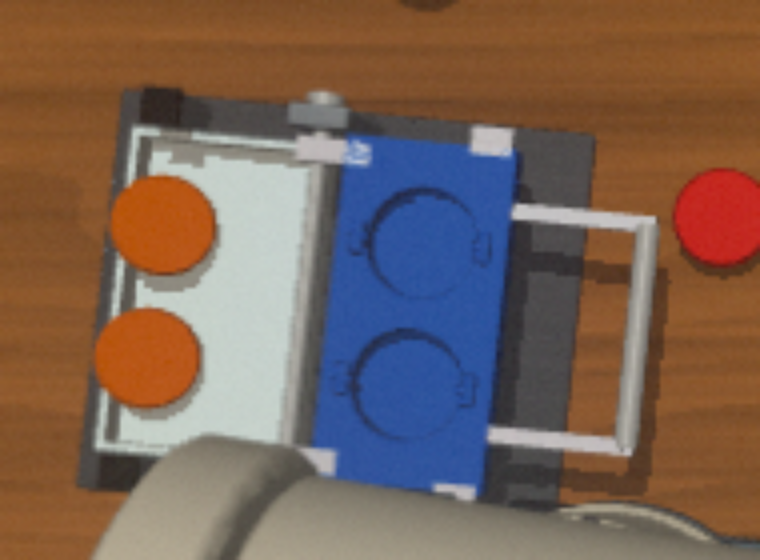

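The scene view shows the pads in the pan at (474,271) and (471,296), leaning on the far rim, with X = −39 and +30 mm and Y = 253 mm (limit 285). The mould is empty and face up, and the other mould looks unchanged. I'll check that everything is at rest, then hand in.

```bash
python3 - <<'E'
from h import *
ctrl.sleep(.5)
s=ctrl.read_camera('scene');p,w=blob('scene',s,(395,225,500,330),.035);print(p,[(np.round(((v-B0)@X,(v-B0)@Y),3)) for v in w])
t=ctrl.read_camera('top')
for z in(.025,.035):
  hs=cv2.cvtColor(t,cv2.COLOR_BGR2HSV);m=cv2.inRange(hs,(5,190,140),(15,255,255));m[:,:120]=0;m[:,170:]=0;m[:190]=0;m[270:]=0
  k,l,q,c=cv2.connectedComponentsWithStats(m)
  for i in range(1,k):
    if q[i,4]>80:
        v=p2w('top',[c[i]],z)[0];print('top',z,np.round(((v-B0)@X,(v-B0)@Y),3))
o=cv2.imread('pics/scene0.png').astype(int)
print('curing diff',np.abs(s.astype(int)-o)[215:310,165:305].mean(),'bar diff',np.abs(s.astype(int)-o)[225:290,360:395].mean(),ctrl.current_t())
ctrl.sign_off()
E
```

```text
[array([474.50561798, 271.29588015]), array([471.33898305, 296.17627119])] [array([-0.032,  0.251]), array([0.036, 0.251])]
top 0.025 [0.034 0.252]
top 0.025 [-0.034  0.253]
top 0.035 [0.034 0.249]
top 0.035 [-0.034  0.249]
curing diff 4.198721804511278 bar diff 3.951208791208791 26.2083
the job is handed in; nothing more can be done
```

I turned the orange-pad mould right over by its bar and dropped it once from about 100 mm. Both pads fell into the pan, so I swung the empty mould back face up, let go and handed the job in at about 26 s; no verdict is reported.

**Last checks**
- **Pads:** both cameras put them at x of about ±34 mm and y of about 250 mm in the bar frame, inside the limits of ±85 mm and 165–285 mm. They had not moved between two pictures half a second apart.
- **Pad height:** they lean on the pan's far rim instead of lying flat. I did not measure their height; I estimate about 35 mm from the geometry, against the limit of 50 mm.
- **Mould and arm:** the empty mould's bar is within about 2 pixels (roughly 4 mm) of where it started, and the gripper is clear of everything.
- **Grey-pad mould:** it looks unchanged in the pictures.

**What disagreed:** the first swing upward did not follow the arc I had computed. The force rose to about 49 N because the bar seemed to have shifted about 6 mm in the jaws. I corrected the path from the force readings, and from there on it stayed at about 15 N or less.

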